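# Move the red chalk pen from the block to the jug

### The job

Pull the red chalk pen up out of the walnut block and lower it, the same end down, into the cream stoneware jug, letting go only when its foot is well down inside the jug. Leave the blue pen in the block, and leave the jug and the pewter trophy cup standing where they are.

Things in the scene. Friction and masses are not known exactly. Their poses are not given: they have to be found in the camera images.
- red_pen_mid (a point): Middle of the red chalk pen, a straight round rod 18 mm across and 150 mm long, about 35 g, red with a white lower end and narrow white band. It stands upright and loose (3 mm play) in a bore of the walnut block, foot 5 mm and top 155 mm above the table. The point is on its axis, 75 mm from either end; z runs up the pen. Grip its top 25 to 50 mm, fingers closing across the line between the pens.
- blue_pen_mid (a point): Middle of the blue chalk pen, same shape and size as the red one, standing in the walnut block's other bore; z runs up the pen. The block is fixed to the table: 150 x 60 mm, 55 mm high, with two bores 50 mm deep, 80 mm apart along its long axis, so the line between the pens is the block's length. Either pen may be in either bore. Its top too is 155 mm above the table.
- jug: Cream-glazed stoneware jug with two brown bands, loose on the table, about 0.8 kg, 85 mm high, 94 mm across its belly; round mouth 70 mm clear inside at the rim, inner floor 8 mm above its underside. Its loop handle reaches 83 mm from the axis along +x; a small lip at -x. Origin on the axis at the underside, z up.
- cup: Small pewter trophy cup with stem and two handles, a bystander: 105 mm high, bowl 72 mm across, handles reach 58 mm from the axis along +x and -x; about 0.5 kg. Origin on the axis at the underside, z up.
Things that resemble listed ones, but are neither listed nor needed, are in the scene too. What is shaped like the part that bears red_pen_mid but turquoise is not meant. Of the things that look like the jug, the larger one is meant.

How it is judged:
On the way, in this order (a step that is already met when the one before it is completed fails the run):
1. the red pen is drawn up clear of the block, held in the fingers (height (world z) of red_pen_mid above 0.15 m and contact force between the fingers and red_pen above 0.5 N), for 0.1 s.
2. the red pen's foot is at least 30 mm down inside the jug's mouth while still held (z of red_pen_mid in the frame of jug below 0.13 m and horizontal distance between red_pen_mid and jug below 0.035 m and angle between red_pen_mid's own z axis and vertical below 0.35 rad and contact force between the fingers and red_pen above 0.5 N), for 0.05 s.
At the end, for the whole second after the job is handed in: The red pen rests in the jug, same end down: middle at most 95 mm above the jug's underside, within 40 mm of its axis, leaning at most 45 degrees. The jug is upright and within 40 mm of its start, the cup upright within 30 mm, the blue pen in its bore within 20 mm (z of red_pen_mid in the frame of jug below 0.095 m and horizontal distance between red_pen_mid and jug below 0.04 m and angle between red_pen_mid's own z axis and vertical below 0.8 rad and linear speed of red_pen below 0.03 m/s and angle between each of jug, cup's own z axis and vertical below 0.15 rad and distance of jug from where it was at the start of the episode below 0.04 m and distance of blue_pen_mid from where it was at the start of the episode below 0.02 m and distance of cup from where it was at the start of the episode below 0.03 m); the robot touches nothing.
It fails at once if the blue pen is pulled up or knocked over (moved more than 30 mm) (distance of blue_pen_mid from where it was at the start of the episode above 0.03 m).
It fails at once if the jug or the cup is tipped by more than 25 degrees (angle between any of jug, cup's own z axis and vertical above 0.44 rad).
It also fails if it takes over 48 s, if anything falls off the work surface, if the arm or the gripper's body presses on something with over 40 N, if the wrist force passes 120 N, or if a joint passes its speed limit or range.

### The arm

A 6-joint arm with a two-finger parallel gripper is mounted at the origin on the work surface. World frame = base frame: x ahead of the robot, y to its left, z up, the work surface at z = 0. Lengths are in m, angles in rad, forces in N, time in s.
With the tool pointing down it reaches from about 0.375 to 0.975 m from the base axis. Payload 3.8 kg.
Tool frame: the origin (TCP) lies midway between the tips of the shut fingers; the grasp point (between the pads) lies 19 mm behind it; z points along the fingers, y is the line along which they close (so a half turn about z gives the same grasp; the last joint's range is limited). The gripper opens to 88 mm and grips with 3 to 60 N. Pads are 18 mm wide; open, the fingers measure 123 mm over their backs; the gripper's body (75 mm by 187 mm) begins 45 mm behind the grasp point.
Start: joints at [1.081, 0.264, 1.604, -0, 1.274, -0.037], TCP at [0.295, 0.607, 0.212] pointing down, gripper open.
Joint ranges: [-2.63, 2.63], [-0.94, 2.18], [0.31, 2.57], [-1.31, 4.45], [0, 2.66], [-2.55, 2.55]. Speed limits (rad/s): [2.57, 2.57, 3.14, 3.14, 3.14, 3.14].

### API

Orientations are given as a rotation vector (axis times angle).
In Python, from cell import manip, inverse_kinematics, cams, order gives the robot as it stands. Calls block until the motion is done:
- manip.move_pose(position, orientation): joint-space move of the TCP to a pose.
- manip.move_linear(position, rate=0.15, rot=None): straight line of the TCP; rot=None keeps the orientation; rate is the mean speed in m/s.
- manip.set_joints(angles): joint-space move.
- manip.set_gripper(opening, force=None): finger opening in m; force is the grip in N (None keeps the last); returns when the fingers have stopped.
- manip.dwell(seconds).
- inverse_kinematics(position, orientation): joint angles nearest the present ones, or None.
- manip.state(): the state.
- cams.capture(name): name is "scene" or "top"; returns a dict with "image" (400x640x3 uint8, blue, green, red), "z_map" (400x640 float32, m along the optical axis (not along the pixel's ray), 0 where there is no reading), "intrinsics" (3x3 intrinsics, pixels), "position" and "orientation" of the camera in the world. Camera axes: x right, y down, z forward; pixel columns grow to the right and rows downward; lengths in m; the calibration is good to about 2 mm. A picture is of the moment at which its call begins.
A pose or a line that the arm cannot do raises manip.IKError and nothing moves.
- order.close_job(): hands the job in; it is judged then, once.
The state is a dict: "clock": time; "joint_pos": joint angles; "joint_velocities": joint speeds; "tau": joint torques, N m; "tool_pos": TCP position; "tcp_rot": TCP orientation; "contact_force": force on the tool from outside, world axes, zero at the start; "moment": the same for the moment, N m; "gripper_width": finger opening in m; "grasp_force": force on a finger pad.
Only numpy, scipy, OpenCV 4.12 (cv2) and the standard library are available. Lean on these libraries where they do the work, as an engineer would, in place of code of your own. Each camera call takes 0.05 s, during which the arm holds its last target. There are 200 camera calls.

## Working session

There is one attempt and no reset: what is moved stays moved. The work goes in short steps, each a Python script; the robot and the scene stay as the last script left them, time stands still between calls to the robot, and variables do not carry over. Pictures are saved under pics/ and viewed, at most 10 in all, crops included, and the job is handed in when it is done.

```bash
mkdir -p pics; cat > h.py <<'E'
import numpy as np, cv2
from scipy.spatial.transform import Rotation as R
from cell import manip, inverse_kinematics, cams, order
def rotm(o):
    o=np.array(o,float)
    if o.shape==(3,3): return o
    return R.from_rotvec(o).as_matrix() if o.size==3 else R.from_quat(o).as_matrix()
def cloud(c):
    K=np.array(c["intrinsics"]);z=c["z_map"];v,u=np.mgrid[:z.shape[0],:z.shape[1]]
    P=np.stack([(u-K[0,2])/K[0,0]*z,(v-K[1,2])/K[1,1]*z,z],-1)
    W=P@rotm(c["orientation"]).T+np.array(c["position"]); W[z==0]=np.nan
    return W
E
python3 - <<'E'
from h import *
for n in("scene","top"):
    c=cams.capture(n);cv2.imwrite(f"pics/{n}0.png",c["image"]);np.savez(f"{n}0.npz",W=cloud(c),im=c["image"],K=c["intrinsics"],p=c["position"])
    print(n,c["position"],c["orientation"])
print(manip.state())
E
```

```text
scene [ 0.805727   -0.51652427  0.77781239] [-2.3807977  -0.71554254  0.24433361]
top [ 0.28702865 -0.04793207  1.15811519] [-2.05078381  2.17397146 -0.23201045]
{'clock': 0.1, 'joint_pos': array([ 1.08108946e+00,  2.64681506e-01,  1.60521512e+00, -8.24988845e-06,
        1.27370628e+00, -3.68767205e-02]), 'joint_velocities': array([ 0.00053272, -0.0020092 , -0.00090953, -0.00049974,  0.00178988,
       -0.0003204 ]), 'tau': array([ 1.81169216e-04, -5.03620076e+01, -3.58070540e+01,  7.30673410e-02,
        2.33114051e-02, -6.96236020e-05]), 'tool_pos': array([0.2949871 , 0.60636581, 0.21112213]), 'tcp_rot': array([-7.05122348e-01, -3.06090810e+00,  3.05160044e-03]), 'contact_force': array([0.04698583, 0.0044338 , 0.30692875]), 'moment': array([-0.01238766, -0.01465939,  0.05398281]), 'grasp_force': 0.0, 'gripper_width': 0.0884446450788023}
```

View pics/scene0.png

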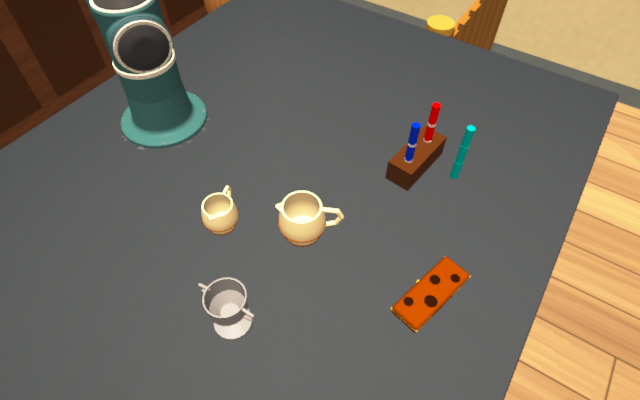

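View pics/top0.png

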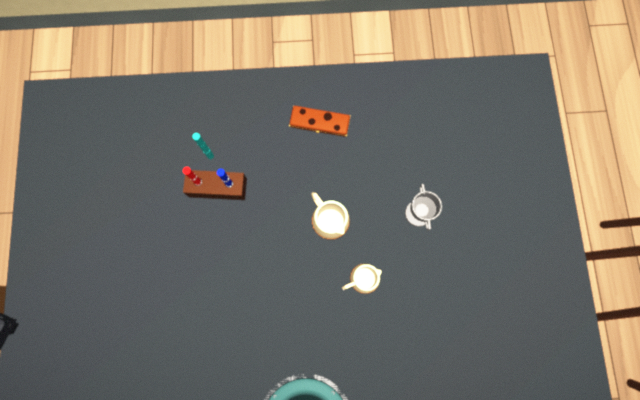

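Scene picture: red pen top at (435,105), blue at (415,126), and a turquoise lookalike at (470,128). The large jug is at (302,217), the small one at (220,212), the cup at (228,305), and the block at (417,160). In the top picture the red top is at (188,172), blue at (223,173), the large jug at (331,219), the small jug at (365,278) and the cup at (425,207).
Candidates (scene picture): red pen (435,105) over turquoise (470,128) and blue (415,126); large jug (302,217) over small jug (220,212). I'll measure these and check them in one crop.

```bash
cat > m.py <<'E'
from h import *
for n in("scene","top"):
    d=np.load(n+"0.npz");W=d["W"];im=d["im"].astype(int);b,g,r=im[...,0],im[...,1],im[...,2]
    H=W[...,2]
    for nm,m in(("red",(r>120)&(g<40)&(b<40)&(H>.09)),("blue",(b>90)&(g<60)&(r<60)&(H>.09)),("turq",(b>100)&(g>100)&(r<60)&(H>.03))):
        box=np.zeros_like(m); 
        if n=="scene": box[90:190,380:490]=1
        else: box[120:200,170:250]=1
        p=W[m&box]; t=p[p[:,2]>p[:,2].max()-.006] if len(p) else p
        print(n,nm,len(p),"all",np.median(p,0).round(4),"top",len(t),t.mean(0).round(4),p[:,2].max().round(4))
    B={"jug":(185,250,270,350),"small":(180,240,195,245),"cup":(275,340,195,260)} if n=="scene" else {"jug":(190,245,305,355),"small":(258,298,338,388),"cup":(180,230,400,446)}
    for nm,(a,e,f,h) in B.items():
        p=W[a:e,f:h].reshape(-1,3);p=p[p[:,2]>.012];zt=np.nanpercentile(p[:,2],99)
        t=p[p[:,2]>zt-.008]
        (c,rad)=cv2.minEnclosingCircle(t[:,:2].astype(np.float32))
        print(n,nm,"ztop",zt.round(4),"rim circ",np.round(c,4),round(rad,4),"med",np.median(t,0).round(4),"bbox",p.min(0).round(3),p.max(0).round(3))
    # block top
    m=(abs(H-.055)<.004)&(r>g+15)&(r<130); box=np.zeros_like(m)
    if n=="scene": box[120:195,380:455]=1
    else: box[160:205,175:250]=1
    p=W[m&box][:,:2].astype(np.float32); print(n,"block",len(p),cv2.minAreaRect(p))
d=np.load("scene0.npz");cv2.imwrite("pics/crop.png",cv2.resize(d["im"][90:250,260:490],None,fx=3.4,fy=3.4,interpolation=cv2.INTER_CUBIC))
E
python3 m.py
```

```text
scene red 180 all [0.6094 0.2346 0.1344] top 45 [0.608  0.2396 0.153 ] 0.1556
scene blue 160 all [0.6011 0.1547 0.129 ] top 17 [0.6011 0.1551 0.152 ] 0.1552
scene turq 358 all [0.6951 0.2134 0.0995] top 51 [0.6934 0.2184 0.1482] 0.1505
scene jug ztop 0.0848 rim circ [ 0.4989 -0.087 ] 0.06 med [ 0.4942 -0.1016  0.0822] bbox [ 0.446 -0.141  0.012] [ 0.561 -0.05   0.086]
scene small ztop 0.0649 rim circ [ 0.3379 -0.1627] 0.0465 med [ 0.3423 -0.1705  0.0619] bbox [ 0.306 -0.207  0.012] [ 0.376 -0.112  0.067]
scene cup ztop 0.1044 rim circ [ 0.501  -0.3263] 0.0501 med [ 0.5005 -0.3257  0.1019] bbox [ 0.445 -0.361  0.012] [ 0.559 -0.29   0.106]
scene block 146 ((0.6026719212532043, 0.2013905942440033), (0.1531519591808319, 0.0611647367477417), 83.62042999267578)
top red 40 all [0.601  0.2371 0.1344] top 4 [0.6026 0.2365 0.1534] 0.1568
top blue 33 all [0.5919 0.1584 0.1329] top 6 [0.592  0.1594 0.1478] 0.1504
top turq 110 all [0.6862 0.2172 0.0929] top 5 [0.6878 0.216  0.1471] 0.1504
top jug ztop 0.0883 rim circ [ 0.495  -0.0895] 0.0554 med [ 0.4798 -0.0932  0.0842] bbox [ 0.444 -0.14   0.012] [ 0.562 -0.044  0.092]
top small ztop 0.0692 rim circ [ 0.3378 -0.1604] 0.0455 med [ 0.3406 -0.168   0.065 ] bbox [ 0.302 -0.204  0.012] [ 0.375 -0.109  0.07 ]
top cup ztop 0.1075 rim circ [ 0.5038 -0.3236] 0.0513 med [ 0.5028 -0.3244  0.104 ] bbox [ 0.444 -0.359  0.012] [ 0.557 -0.288  0.109]
top block 63 ((0.6027374863624573, 0.20269586145877838), (0.14997811615467072, 0.061767321079969406), 83.64691162109375)
```

View pics/crop.png

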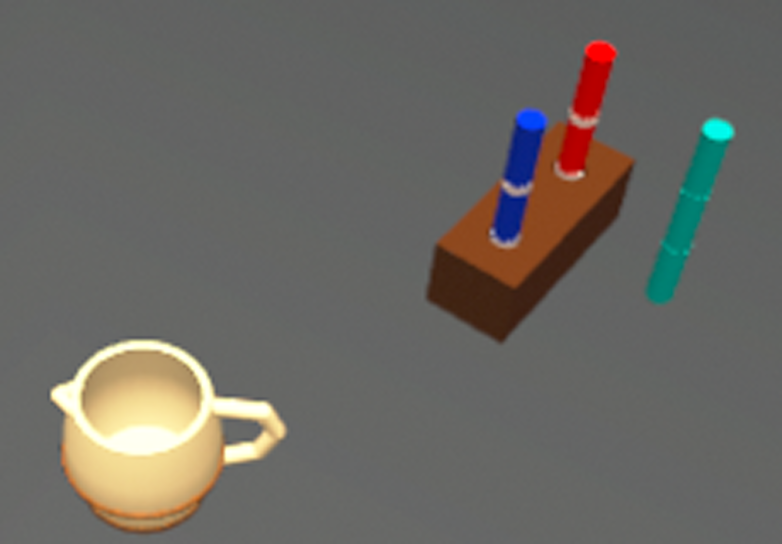

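The crop confirms the choice: the red pen (top at crop (600,50)) is in the block's far bore, the turquoise pen stands free at (718,130), and the large jug has its handle toward (280,430). The measured heights, 0.155 m for the pen tops and 0.085 m for the jug rim, match the given ones, and so does the block at 150x61 mm. Next I fit the jug's axis and grasp the pen.

```bash
cat >> h.py <<'E'
from scipy.optimize import least_squares
def jugfit(W,box=None):
    p=W.reshape(-1,3);p=p[(p[:,2]>.077)&(p[:,2]<.095)&(np.hypot(p[:,0]-.493,p[:,1]+.096)<.048)]
    s=least_squares(lambda q:np.hypot(p[:,0]-q[0],p[:,1]-q[1])-q[2],[.493,-.096,.037],loss="soft_l1",f_scale=.001)
    return s.x,len(p)
RED=np.array([.6065,.2405]); a=np.arctan2(-.111,.994)
def ori(yaw): # tool z down, y along yaw
    y=np.array([np.cos(yaw),np.sin(yaw),0]);z=np.array([0,0,-1.]);return R.from_matrix(np.c_[np.cross(y,z),y,z]).as_rotvec()
E
python3 - <<'E'
from h import *
for n in("scene","top"): print(n,jugfit(np.load(n+"0.npz")["W"]))
js=manip.state()["joint_pos"]
for k in(0,np.pi):
    q=inverse_kinematics([*RED,.26],ori(a+k)); q2=inverse_kinematics([.493,-.095,.3],ori(a+k)); print(k,q,q2)
E
```

```text
scene (array([ 0.49115696, -0.09415031,  0.0382173 ]), 414)
top (array([ 0.48984053, -0.09142567,  0.03850604]), 255)
0 [ 3.39344417e-01  1.97060748e-01  1.59788247e+00 -8.88178420e-16
  1.34664944e+00  4.50553698e-01] [-2.39979485e-01 -1.11363097e-01  1.84639602e+00 -4.44089210e-16
  1.40655973e+00 -1.28770205e-01]
3.141592653589793 None None
```

```bash
python3 - <<'E'
from h import *
o=ori(a)
manip.move_pose([*RED,.27],o); manip.set_gripper(.06,25)
manip.move_linear([*RED,.185],.15)
manip.dwell(.3)
for n in("scene","top"):
    c=cams.capture(n);np.savez(n+"1.npz",W=cloud(c),im=c["image"])
    cv2.imwrite(f"pics/{n}1.png",cv2.resize(c["image"][60:200,360:500] if n=="scene" else c["image"][110:250,130:290],None,fx=4,fy=4,interpolation=cv2.INTER_CUBIC))
s=manip.state();print(s["clock"],s["tool_pos"],s["gripper_width"])
E
```

```text
3.5667 [0.60682834 0.24063553 0.18573122] 0.06016545805448327
```

View pics/scene1.png

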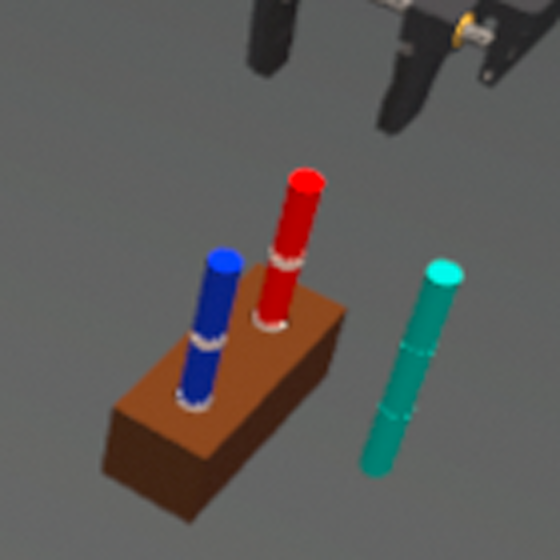

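The crop shows the finger tips at (268,72) and (390,130). Their middle, (329,101), lies on the red pen's axis extended upward (about (325,101)). The fingers straddle the pen and clear the turquoise one, so I grasp and lift.

```bash
python3 - <<'E'
from h import *
manip.move_linear([*RED,.105],.1)
s=manip.state();print("pre",s["contact_force"],s["tool_pos"])
manip.set_gripper(0,25)
s=manip.state();print(s["gripper_width"],s["grasp_force"],s["contact_force"])
p=s["tool_pos"]
if .012<s["gripper_width"]<.024:
    manip.move_linear([p[0],p[1],.13],.06)
    print(manip.state()["contact_force"])
    manip.move_linear([p[0],p[1],.33],.12)
    manip.dwell(.3)
s=manip.state();print(s["clock"],s["tool_pos"],s["gripper_width"],s["grasp_force"],s["contact_force"])
for n in("scene","top"):
    c=cams.capture(n);W=cloud(c);np.savez(n+"2.npz",W=W,im=c["image"]);cv2.imwrite(f"pics/{n}2.png",c["image"])
    print(n,jugfit(W))
    b,g,r=[c["image"][...,i].astype(int) for i in range(3)]
    m=(r>110)&(g<45)&(b<45)&(W[...,2]>.18)&(abs(W[...,0]-.6)<.06)&(abs(W[...,1]-.24)<.06)
    q=W[m]
    if len(q):print(len(q),q.mean(0),q[:,2].min(),q[:,2].max(), np.linalg.svd(q-q.mean(0),full_matrices=False)[2][0])
E
```

```text
pre [0.32753579 0.50756475 0.82528722] [0.60713392 0.24073942 0.10574138]
0.017428560963990487 24.9982194788754 [-0.17128614  0.31732692  0.62131871]
[-0.43927076  0.15986719 -1.41282079]
7.9167 [0.60641171 0.24049821 0.32968737] 0.01714015355194834 24.99769094400108 [-0.1410357  -0.46969362 -0.80080734]
scene (array([ 0.49117848, -0.09417548,  0.038254  ]), 421)
429 [0.60893147 0.23480999 0.33497697] 0.2821277655209392 0.38793917827648877 [ 0.02177576 -0.00734837 -0.99973587]
top (array([ 0.48993452, -0.09144202,  0.03850136]), 253)
67 [0.60260374 0.23735608 0.31368165] 0.28714937208779934 0.35147475046008625 [-0.08814954  0.07893297 -0.99297495]
```

View pics/scene2.png

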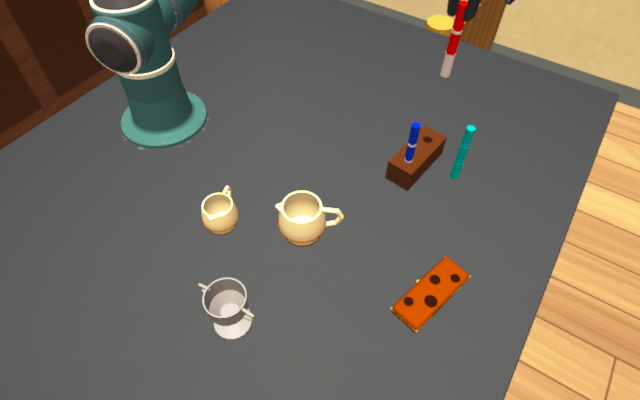

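The red pen hangs upright in the fingers (foot at (446,76)), the bore is empty at (427,140), and the blue pen (410,160) and jug are undisturbed. I move over the jug and lower the pen part way.

```bash
python3 - <<'E'
from h import *
J=[.4905,-.0930]
manip.move_linear([*J,.33],.15)
manip.move_linear([*J,.21],.12); manip.dwell(.3)
s=manip.state();print(s["clock"],s["tool_pos"],s["gripper_width"],s["contact_force"])
c=cams.capture("scene");d=cams.capture("top")
cv2.imwrite("pics/s3.png",np.hstack([cv2.resize(c["image"][100:260,220:380],None,fx=2.5,fy=2.5),cv2.resize(d["image"][150:310,250:410],None,fx=2.5,fy=2.5)]))
E
```

```text
11.975 [ 0.4908078  -0.09306505  0.21053337] 0.016931892355020618 [-0.25971049 -0.46739282  0.17410439]
```

View pics/s3.png

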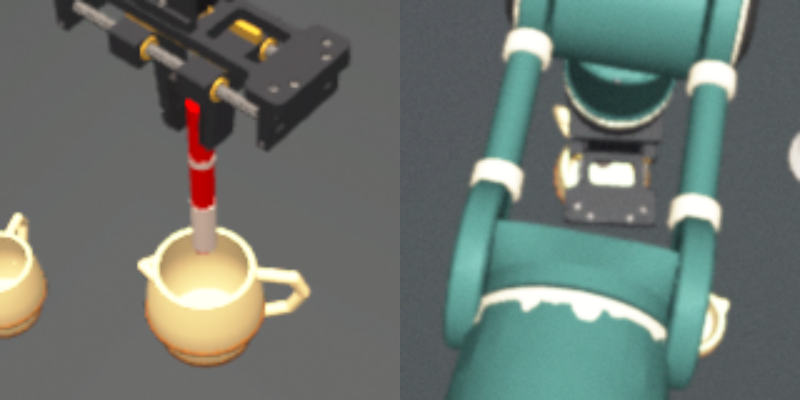

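The pen's foot, at crop (204,250), hangs above the mouth's centre (208,268), which fits its being 25 mm over the rim. I lower it, let go, and retreat.

```bash
python3 - <<'E'
from h import *
J=[.4905,-.0930]
manip.move_linear([*J,.13],.08)
print(manip.state()["contact_force"])
manip.move_linear([*J,.1115],.04); manip.dwell(.2)
s=manip.state();print(s["clock"],s["tool_pos"],s["contact_force"],s["grasp_force"])
manip.set_gripper(.06,10); manip.dwell(.5)
manip.move_linear([*J,.30],.1)
manip.move_pose([.45,.25,.35],ori(a)); manip.dwell(1)
c=cams.capture("scene");d=cams.capture("top");W=cloud(c);print(jugfit(cloud(d)),jugfit(W))
print(manip.state()["clock"])
np.savez("scene4.npz",W=W,im=c["image"])
cv2.imwrite("pics/s4.png",np.hstack([cv2.resize(c["image"][90:350,180:480],None,fx=1.5,fy=1.5),cv2.resize(d["image"][150:306,250:430],None,fx=1.9,fy=2.5)]))
E
```

```text
[ 0.10618158 -0.72321137  1.13428845]
14.0333 [ 0.49074989 -0.09305982  0.11175746] [-0.50082784  0.19603334 -0.31997087] 24.99766716733575
(array([ 0.49007232, -0.0915239 ,  0.03841272]), 260) (array([ 0.49068213, -0.0938574 ,  0.03796606]), 443)
19.75
```

View pics/s4.png

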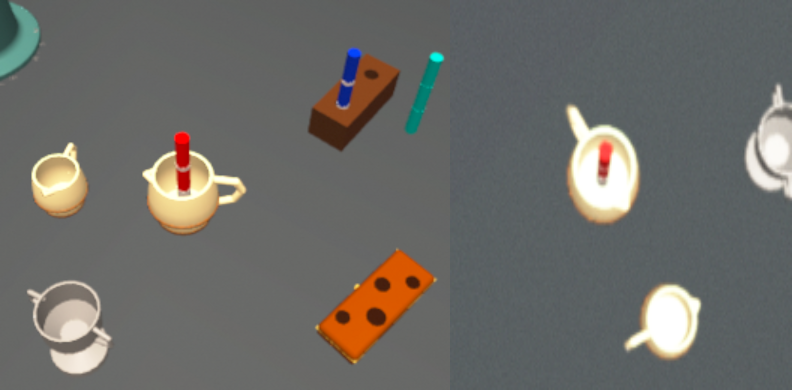

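The red pen stands upright in the jug (pen top at (182,138), jug at (183,190)). The jug, cup and blue pen have not moved, and the robot is clear.

```bash
python3 -c "
from h import *
print(order.close_job())"
```

```text
the job is handed in; nothing more can be done
None
```

The red pen stands upright, same end down, in the large cream jug; the blue pen, jug and cup show no movement in the last pictures, and the job is handed in (about 20 s on the robot's clock, no verdict returned).

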